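Pin and lock the pastry mould plates

ROBOT

A 6-joint arm with a two-finger parallel gripper is mounted at the origin on the work surface. World frame = base frame: x ahead of the robot, y to its left, z up, the work surface at z = 0. Lengths are in m, angles in rad, forces in N, time in s.
With the tool pointing down it reaches from about 0.35 to 0.875 m from the base axis. Payload 4.2 kg.
Tool frame: the origin (TCP) lies on the centre line of the jaws, within the pads' length; the fingertips stand r.tcp_to_tips ahead of it and the grasp point (between the pads) lies 11 mm behind it (r.tcp_to_tips is the distance from the TCP to the fingertips, in m); z points along the fingers, y is the line along which they close (so a half turn about z gives the same grasp; the last joint's range is limited). The gripper opens to 87 mm and grips with 3 to 60 N. Pads are 19 mm wide; open, the fingers measure 117 mm over their backs; the gripper's body (75 mm by 190 mm) begins 51 mm behind the grasp point.
Start: joints at [-1.079, 0.385, 0.008, 0, -1.194, -0.259], TCP at [0.144, -0.608, 0.231] pointing down, gripper open.
Joint ranges: [-3.14, 3.14], [-1.21, 2.06], [-1.07, 1.41], [-3.16, 2.05], [-2.99, -0.16], [-3.1, 3.1]. Speed limits (rad/s): [2.79, 2.79, 3.14, 3.14, 3.14, 3.14].

INTERFACE

Orientations are given as a rotation vector (axis times angle).
In Python, from bench import r, vision, job, status gives the robot as it stands. Calls block until the motion is done:
- r.move_pose(position, orientation): joint-space move of the TCP to a pose.
- r.line_to(position, feed=0.15, ori=None): straight line of the TCP; ori=None keeps the orientation; feed is the mean speed in m/s.
- r.movej(angles): joint-space move.
- r.gripper_open() and r.gripper_close(force=None): open the fingers fully, or close them until they stop; force is the grip in N (None keeps the last).
- r.hold(seconds).
- r.inverse_kinematics(position, orientation): joint angles nearest the present ones, or None.
- vision.camera(name): name is "side" or "top" or "wrist"; returns a dict with "img" (480x640x3 uint8, red, green, blue), "depth" (480x640 float32, m along the optical axis (not along the pixel's ray), 0 where there is no reading), "K" (3x3 intrinsics, pixels), "origin" and "rotation" of the camera in the world; the wrist camera has in their place "tool_from_camera" (4x4, takes a point from camera to tool coordinates, whose origin is the TCP and whose axes are the flange's). Camera axes: x right, y up, looking along -z (the intrinsics and any distortion apply to the point x, -y, -z); pixel columns grow to the right and rows downward; lengths in m; the calibration is good to about 2 mm. A picture is of the moment at which its call begins: read the wrist's pose just before it.
A pose or a line that the arm cannot do raises r.Unreachable and nothing moves.
- job.sign_off(): hands the job in; it is judged then, once.
Trained networks look in a picture, given as the dict that the camera call returned (one of the last four; its "shot" number tells which), for a name from the list of things; names that differ only in an ending like _2 or _b are one class to them, and where a whole thing is asked for, a point or a joint stands for the part that bears it (a point fixed in the world has none). Each returns a list of dicts, best first, with "p" (0 to 1); they miss things now and then, are a little off and sometimes report something else, mostly with a low value. They report only what shows in the picture. A call takes as long as a camera call.
- vision.recognise(picture, label): "xy" ([column, row] in pixels, amid what is visible of it).
- vision.cut_out(picture, label): "mask" (480x640 bool, what is visible of it) and "xy" ([column, row] in pixels, amid what is visible of it).
- vision.mark_of(picture, label): "xy" ([column, row] in pixels: a listed point, or the origin of a listed thing).
Readings, each from a call of its own:
- status.current_clock(): time.
- status.current_joint_pos(): joint angles.
- status.current_qvel(): joint speeds.
- status.current_tau(): joint torques, N m.
- status.current_tcp_pos(): TCP position.
- status.current_tcp_rot(): TCP orientation.
- status.current_ft_force(): force on the tool from outside, world axes, zero at the start.
- status.current_wrist_torque(): the same for the moment, N m.
- status.current_finger_gap(): finger opening in m.
- status.current_gripper_force(): force on a finger pad.
Only numpy, scipy, OpenCV 4.12 (cv2) and the standard library are available. Lean on these libraries where they do the work, as an engineer would, in place of code of your own. Each camera call takes 0.05 s, during which the arm holds its last target. There are 200 camera calls.

TASK

Set up the three-bay pastry mould frame on the kitchen table. Lay every loose mould plate flat in a bay of its own (hole at the end away from the turnbutton), drive a taper pin from the rack fully home through the plate, the hidden sliding die and the frame so that their holes are pulled into line, and turn that bay's turnbutton over the end of the plate to lock it. There may be fewer plates than bays; leave the mugs, the dish and the book where they are.

Things in the scene. Friction and masses are not known exactly. Their poses are not given: they have to be found in the camera images.
- bed: Fixed grey mould frame, three bays side by side. Origin at table level under the middle bay's centre; x along the bays (roughly away from the robot), y across them. Bay: pocket 117 (x) x 82 (y) mm, ledges for the plate 50 mm above the table, walls up to 60 mm. Frame spans x -70 to +100, y +-150 mm. Under each bay a fixed 21 mm hole, from the table to 34 mm above it.
- bay0 (a point): Centre of the first (frame y = -98 mm) bay at ledge height (50 mm above the table): the middle of a plate's underside belongs here. Axes as the frame's.
- bay0_hole (a point): Axis of bay 0's fixed hole, at ledge height (50 mm above the table), 30 mm to the frame's -x side of the bay's centre: a pin's axis belongs here.
- die0 (a joint): Bay 0's bottom die: aluminium slab 36 to 48 mm above the table with a 21 mm hole, hidden once a plate lies over it; slides stiffly (4 N) along frame x, +-7 mm. Metres: 0 = hole in line with the fixed hole, + = shifted to +x. Starts 3.5 to 5.5 mm off; a driven taper pin pulls it into line.
- turn0 (a joint): Turnbutton 0, rad; pivot 82 mm to frame +x of bay 0's centre. About 0 = open, nose to frame +y; counter-clockwise from above to 1.57 (stop) = nose to -x, over the plate's end. Nose 38 mm long from the pivot, 16 wide, 67 to 75 mm above the table. To hold: upright black fin on the pivot, 40 mm along the nose, 12 thick, 75 to 103 mm above the table. Stays where left, 0.06 N m.
- bay1 (a point): Centre of the middle (frame y = 0) bay at ledge height (50 mm above the table): the middle of a plate's underside belongs here. Axes as the frame's.
- bay1_hole (a point): Axis of bay 1's fixed hole, at ledge height (50 mm above the table), 30 mm to the frame's -x side of the bay's centre: a pin's axis belongs here.
- die1 (a joint): Bay 1's bottom die: aluminium slab 36 to 48 mm above the table with a 21 mm hole, hidden once a plate lies over it; slides stiffly (4 N) along frame x, +-7 mm. Metres: 0 = hole in line with the fixed hole, + = shifted to +x. Starts 3.5 to 5.5 mm off; a driven taper pin pulls it into line.
- turn1 (a joint): Turnbutton 1, rad; pivot 82 mm to frame +x of bay 1's centre. About 0 = open, nose to frame +y; counter-clockwise from above to 1.57 (stop) = nose to -x, over the plate's end. Nose 38 mm long from the pivot, 16 wide, 67 to 75 mm above the table. To hold: upright black fin on the pivot, 40 mm along the nose, 12 thick, 75 to 103 mm above the table. Stays where left, 0.06 N m.
- bay2 (a point): Centre of the third (frame y = +98 mm) bay at ledge height (50 mm above the table): the middle of a plate's underside belongs here. Axes as the frame's.
- bay2_hole (a point): Axis of bay 2's fixed hole, at ledge height (50 mm above the table), 30 mm to the frame's -x side of the bay's centre: a pin's axis belongs here.
- die2 (a joint): Bay 2's bottom die: aluminium slab 36 to 48 mm above the table with a 21 mm hole, hidden once a plate lies over it; slides stiffly (4 N) along frame x, +-7 mm. Metres: 0 = hole in line with the fixed hole, + = shifted to +x. Starts 3.5 to 5.5 mm off; a driven taper pin pulls it into line.
- turn2 (a joint): Turnbutton 2, rad; pivot 82 mm to frame +x of bay 2's centre. About 0 = open, nose to frame +y; counter-clockwise from above to 1.57 (stop) = nose to -x, over the plate's end. Nose 38 mm long from the pivot, 16 wide, 67 to 75 mm above the table. To hold: upright black fin on the pivot, 40 mm along the nose, 12 thick, 75 to 103 mm above the table. Stays where left, 0.06 N m.
- plate0: Loose aluminium mould plate 110 (x) x 76 (y) x 14 mm, 0.35 kg; may be absent. Origin: centre of underside. Wooden grip rib on top, centred at x = +14 mm: 36 mm along x, 14 thick, 14 to 44 mm above the underside. Through hole of 21 mm at x = -30 mm. Goes in any bay, its x along the frame's x (hole to the frame's -x side, rib nearer the turnbutton), 3 mm of play all round.
- plate1: Loose aluminium mould plate 110 (x) x 76 (y) x 14 mm, 0.35 kg; may be absent. Origin: centre of underside. Wooden grip rib on top, centred at x = +14 mm: 36 mm along x, 14 thick, 14 to 44 mm above the underside. Through hole of 21 mm at x = -30 mm. Goes in any bay, its x along the frame's x (hole to the frame's -x side, rib nearer the turnbutton), 3 mm of play all round.
- plate2: Loose aluminium mould plate 110 (x) x 76 (y) x 14 mm, 0.35 kg; may be absent. Origin: centre of underside. Wooden grip rib on top, centred at x = +14 mm: 36 mm along x, 14 thick, 14 to 44 mm above the underside. Through hole of 21 mm at x = -30 mm. Goes in any bay, its x along the frame's x (hole to the frame's -x side, rib nearer the turnbutton), 3 mm of play all round.
- rack: Fixed wooden pin rack, 55 (x) x 155 (y) x 62 mm, origin at the centre of its underside. The pins stand in its three square holes at y = -50, 0, +50 mm.
- pin0: Loose steel taper pin, 0.18 kg, upright. Origin at its tip (lower end), z up along it. Taper 7 to 19.6 mm diameter over 22 mm, 19.6 mm shank to 58, collar 32 mm across from 58 to 64, round wooden head 25 mm across from 64 to 104 mm. Tip 4 mm above the table in the rack, 6 mm when fully home (collar on the plate). Driving home takes a push of 5 to 20 N. All alike.
- pin1: Loose steel taper pin, 0.18 kg, upright. Origin at its tip (lower end), z up along it. Taper 7 to 19.6 mm diameter over 22 mm, 19.6 mm shank to 58, collar 32 mm across from 58 to 64, round wooden head 25 mm across from 64 to 104 mm. Tip 4 mm above the table in the rack, 6 mm when fully home (collar on the plate). Driving home takes a push of 5 to 20 N. All alike.
- pin2: Loose steel taper pin, 0.18 kg, upright. Origin at its tip (lower end), z up along it. Taper 7 to 19.6 mm diameter over 22 mm, 19.6 mm shank to 58, collar 32 mm across from 58 to 64, round wooden head 25 mm across from 64 to 104 mm. Tip 4 mm above the table in the rack, 6 mm when fully home (collar on the plate). Driving home takes a push of 5 to 20 N. All alike.
- mug0: Bystander: glass tea mug, 72 mm diameter, 100 mm high, origin under its centre. Leave alone.
- mug1: Bystander: glass tea mug, 72 mm diameter, 100 mm high, origin under its centre. Leave alone.
- dish: Bystander: glass dish of pastries, 150 mm diameter, 30 mm high, origin under its centre. Leave alone.
- book: Bystander: closed book, 110 x 160 x 30 mm, origin under its centre. Leave alone.

How it is judged:
At the end, for the whole second after the job is handed in: Each present plate lies on the ledges of a bay, its middle within 6 mm of the bay's, that bay's die within 2.5 mm of line, a pin through it within 4 mm of home and upright to 0.07 rad, that bay's turnbutton beyond 1.3 rad; plates and pins at rest (((z of plate0 in the frame of bed between 0.046 and 0.053 m and horizontal distance between plate0 and bay0 below 0.006 m and value of joint die0 between -0.0025 and 0.0025 m and value of joint turn0 above 1.3 rad and ((horizontal distance between pin0 and bay0_hole below 0.004 m and z of pin0 in the frame of bed below 0.01 m and angle between pin0's own z axis and vertical below 0.07 rad) or (horizontal distance between pin1 and bay0_hole below 0.004 m and z of pin1 in the frame of bed below 0.01 m and angle between pin1's own z axis and vertical below 0.07 rad) or (horizontal distance between pin2 and bay0_hole below 0.004 m and z of pin2 in the frame of bed below 0.01 m and angle between pin2's own z axis and vertical below 0.07 rad))) or (z of plate0 in the frame of bed between 0.046 and 0.053 m and horizontal distance between plate0 and bay1 below 0.006 m and value of joint die1 between -0.0025 and 0.0025 m and value of joint turn1 above 1.3 rad and ((horizontal distance between pin0 and bay1_hole below 0.004 m and z of pin0 in the frame of bed below 0.01 m and angle between pin0's own z axis and vertical below 0.07 rad) or (horizontal distance between pin1 and bay1_hole below 0.004 m and z of pin1 in the frame of bed below 0.01 m and angle between pin1's own z axis and vertical below 0.07 rad) or (horizontal distance between pin2 and bay1_hole below 0.004 m and z of pin2 in the frame of bed below 0.01 m and angle between pin2's own z axis and vertical below 0.07 rad))) or (z of plate0 in the frame of bed between 0.046 and 0.053 m and horizontal distance between plate0 and bay2 below 0.006 m and value of joint die2 between -0.0025 and 0.0025 m and value of joint turn2 above 1.3 rad and ((horizontal distance between pin0 and bay2_hole below 0.004 m and z of pin0 in the frame of bed below 0.01 m and angle between pin0's own z axis and vertical below 0.07 rad) or (horizontal distance between pin1 and bay2_hole below 0.004 m and z of pin1 in the frame of bed below 0.01 m and angle between pin1's own z axis and vertical below 0.07 rad) or (horizontal distance between pin2 and bay2_hole below 0.004 m and z of pin2 in the frame of bed below 0.01 m and angle between pin2's own z axis and vertical below 0.07 rad)))) and ((z of plate1 in the frame of bed between 0.046 and 0.053 m and horizontal distance between plate1 and bay0 below 0.006 m and value of joint die0 between -0.0025 and 0.0025 m and value of joint turn0 above 1.3 rad and ((horizontal distance between pin0 and bay0_hole below 0.004 m and z of pin0 in the frame of bed below 0.01 m and angle between pin0's own z axis and vertical below 0.07 rad) or (horizontal distance between pin1 and bay0_hole below 0.004 m and z of pin1 in the frame of bed below 0.01 m and angle between pin1's own z axis and vertical below 0.07 rad) or (horizontal distance between pin2 and bay0_hole below 0.004 m and z of pin2 in the frame of bed below 0.01 m and angle between pin2's own z axis and vertical below 0.07 rad))) or (z of plate1 in the frame of bed between 0.046 and 0.053 m and horizontal distance between plate1 and bay1 below 0.006 m and value of joint die1 between -0.0025 and 0.0025 m and value of joint turn1 above 1.3 rad and ((horizontal distance between pin0 and bay1_hole below 0.004 m and z of pin0 in the frame of bed below 0.01 m and angle between pin0's own z axis and vertical below 0.07 rad) or (horizontal distance between pin1 and bay1_hole below 0.004 m and z of pin1 in the frame of bed below 0.01 m and angle between pin1's own z axis and vertical below 0.07 rad) or (horizontal distance between pin2 and bay1_hole below 0.004 m and z of pin2 in the frame of bed below 0.01 m and angle between pin2's own z axis and vertical below 0.07 rad))) or (z of plate1 in the frame of bed between 0.046 and 0.053 m and horizontal distance between plate1 and bay2 below 0.006 m and value of joint die2 between -0.0025 and 0.0025 m and value of joint turn2 above 1.3 rad and ((horizontal distance between pin0 and bay2_hole below 0.004 m and z of pin0 in the frame of bed below 0.01 m and angle between pin0's own z axis and vertical below 0.07 rad) or (horizontal distance between pin1 and bay2_hole below 0.004 m and z of pin1 in the frame of bed below 0.01 m and angle between pin1's own z axis and vertical below 0.07 rad) or (horizontal distance between pin2 and bay2_hole below 0.004 m and z of pin2 in the frame of bed below 0.01 m and angle between pin2's own z axis and vertical below 0.07 rad)))) and ((z of plate2 in the frame of bed between 0.046 and 0.053 m and horizontal distance between plate2 and bay0 below 0.006 m and value of joint die0 between -0.0025 and 0.0025 m and value of joint turn0 above 1.3 rad and ((horizontal distance between pin0 and bay0_hole below 0.004 m and z of pin0 in the frame of bed below 0.01 m and angle between pin0's own z axis and vertical below 0.07 rad) or (horizontal distance between pin1 and bay0_hole below 0.004 m and z of pin1 in the frame of bed below 0.01 m and angle between pin1's own z axis and vertical below 0.07 rad) or (horizontal distance between pin2 and bay0_hole below 0.004 m and z of pin2 in the frame of bed below 0.01 m and angle between pin2's own z axis and vertical below 0.07 rad))) or (z of plate2 in the frame of bed between 0.046 and 0.053 m and horizontal distance between plate2 and bay1 below 0.006 m and value of joint die1 between -0.0025 and 0.0025 m and value of joint turn1 above 1.3 rad and ((horizontal distance between pin0 and bay1_hole below 0.004 m and z of pin0 in the frame of bed below 0.01 m and angle between pin0's own z axis and vertical below 0.07 rad) or (horizontal distance between pin1 and bay1_hole below 0.004 m and z of pin1 in the frame of bed below 0.01 m and angle between pin1's own z axis and vertical below 0.07 rad) or (horizontal distance between pin2 and bay1_hole below 0.004 m and z of pin2 in the frame of bed below 0.01 m and angle between pin2's own z axis and vertical below 0.07 rad))) or (z of plate2 in the frame of bed between 0.046 and 0.053 m and horizontal distance between plate2 and bay2 below 0.006 m and value of joint die2 between -0.0025 and 0.0025 m and value of joint turn2 above 1.3 rad and ((horizontal distance between pin0 and bay2_hole below 0.004 m and z of pin0 in the frame of bed below 0.01 m and angle between pin0's own z axis and vertical below 0.07 rad) or (horizontal distance between pin1 and bay2_hole below 0.004 m and z of pin1 in the frame of bed below 0.01 m and angle between pin1's own z axis and vertical below 0.07 rad) or (horizontal distance between pin2 and bay2_hole below 0.004 m and z of pin2 in the frame of bed below 0.01 m and angle between pin2's own z axis and vertical below 0.07 rad)))) and linear speed of each of plate0, plate1, plate2, pin0, pin1, pin2 below 0.02 m/s); the robot touches nothing.
It fails at once if the mug0 is shoved more than 40 mm or tipped (distance of mug0 from where it was at the start of the episode above 0.04 m or angle between mug0's own z axis and vertical above 0.4 rad).
It fails at once if the mug1 is shoved more than 40 mm or tipped (distance of mug1 from where it was at the start of the episode above 0.04 m or angle between mug1's own z axis and vertical above 0.4 rad).
It fails at once if the dish is shoved more than 40 mm or tipped (distance of dish from where it was at the start of the episode above 0.04 m or angle between dish's own z axis and vertical above 0.4 rad).
It fails at once if the book is shoved more than 40 mm or tipped (distance of book from where it was at the start of the episode above 0.04 m or angle between book's own z axis and vertical above 0.4 rad).
Of plate0, plate1, plate2 only 2 to 3 are there at a start; the rules pass over those that are not, and their reading is None.
At some moment in a run one of plate0, plate1, plate2 may be knocked a few centimetres aside while the robot is not near it.
It also fails if it takes over 210 s, if anything falls off the work surface, if the arm or the gripper's body presses on something with over 40 N, if the wrist force passes 120 N, or if a joint passes its speed limit or range.

## Working session

There is one attempt and no reset: what is moved stays moved. The work goes in short steps, each a Python script; the robot and the scene stay as the last script left them, time stands still between calls to the robot, and variables do not carry over. Pictures are saved under pics/ and viewed, at most 14 in all, crops included, and the job is handed in when it is done.

```bash
ls; mkdir -p pics
cat > h.py <<'E'
import numpy as np, cv2
from scipy.spatial.transform import Rotation as R
from bench import r, vision, job, status
def cam(name):
    if name=="wrist":
        p=np.array(status.current_tcp_pos()); o=R.from_rotvec(status.current_tcp_rot()).as_matrix()
        c=vision.camera(name); T=np.array(c["tool_from_camera"])
        c["Rw"]=o@T[:3,:3]; c["Ow"]=p+o@T[:3,3]
    else:
        c=vision.camera(name); c["Rw"]=np.array(c["rotation"]); c["Ow"]=np.array(c["origin"])
        if c["Rw"].shape!=(3,3): c["Rw"]=R.from_rotvec(c["Rw"]).as_matrix()
    return c
def ray(c,uv):
    K=np.array(c["K"]); d=np.array([(uv[0]-K[0,2])/K[0,0],-(uv[1]-K[1,2])/K[1,1],-1.])
    return c["Rw"]@d
def at_z(c,uv,z):
    d=ray(c,uv); return c["Ow"]+d*(z-c["Ow"][2])/d[2]
def cloud(c,mask):
    v,u=np.nonzero(mask&(c["depth"]>0)); K=np.array(c["K"]); z=c["depth"][v,u]
    P=np.stack([(u-K[0,2])/K[0,0]*z,-(v-K[1,2])/K[1,1]*z,-z],1)
    return P@c["Rw"].T+c["Ow"]
def save(c,n): cv2.imwrite("pics/"+n+".png",c["img"][:,:,::-1])
def down(yaw):  # tool z down; tool y axis at angle yaw+90deg... x axis at yaw
    c,s=np.cos(yaw),np.sin(yaw)
    return R.from_matrix(np.array([[c,s,0],[s,-c,0],[0,0,-1]])).as_rotvec()
E
cat > a.py <<'E'
from h import *
print(r.tcp_to_tips, status.current_clock(), status.current_tcp_rot())
c=cam("top"); save(c,"top0"); print(c["Ow"],c["Rw"],c["K"],[k for k in c])
for l in ["bed","plate0","rack","pin0","mug0","dish","book","turn0"]:
    for d in vision.cut_out(c,l):
        P=cloud(c,d["mask"]); print(l,round(d["p"],2),np.round(d["xy"],0),d["mask"].sum(),np.round(np.median(P,0),3) if len(P) else None, np.round(np.percentile(P,[2,98],axis=0),3).tolist() if len(P) else None)
for l in ["bed","bay0_hole","bay1_hole","bay2_hole","bay0","bay2"]:
    for d in vision.mark_of(c,l)[:3]: print(l,round(d["p"],2),np.round(d["xy"],1),np.round(at_z(c,d["xy"],.05),4))
c=cam("side"); save(c,"side0")
E
python3 a.py
```

```text
pics
0.008 0.0 [ 0.36456169 -3.1200193  -0.00334228]
[0.36142087 0.09267296 1.6639318 ] [[ 0.01023881  0.99287204 -0.11874463]
 [-0.99993124  0.00948725 -0.00689283]
 [-0.00571714  0.11880704  0.9929009 ]] [[591.96916922   0.         310.24677943]
 [  0.         591.96916922 244.29626519]
 [  0.           0.           1.        ]] ['img', 'depth', 'K', 'origin', 'rotation', 'shot', 'Rw', 'Ow']
bed 0.74 [346. 229.] 6685 [ 0.593 -0.     0.05 ] [[0.508, -0.143, 0.023], [0.678, 0.143, 0.1]]
bed 0.37 [382. 228.] 658 [ 0.6   -0.096  0.048] [[0.551, -0.124, 0.037], [0.644, -0.071, 0.056]]
plate0 0.86 [459. 305.] 1077 [ 0.396 -0.304  0.014] [[0.344, -0.344, 0.005], [0.449, -0.27, 0.045]]
plate0 0.69 [227. 259.] 1009 [0.521 0.326 0.014] [[0.47, 0.291, 0.004], [0.575, 0.364, 0.044]]
rack 0.7 [257. 300.] 853 [0.408 0.254 0.061] [[0.378, 0.18, 0.022], [0.438, 0.332, 0.069]]
pin0 0.69 [254. 295.] 109 [0.409 0.254 0.105] [[0.395, 0.243, 0.062], [0.424, 0.267, 0.113]]
pin0 0.65 [233. 298.] 121 [0.404 0.303 0.104] [[0.39, 0.292, 0.061], [0.418, 0.318, 0.114]]
pin0 0.47 [270. 296.] 110 [0.411 0.205 0
[... 747 characters left out ...]
-0.082  0.086] [[0.662, -0.106, 0.038], [0.686, -0.055, 0.108]]
turn0 0.5 [256. 296.] 921 [0.408 0.254 0.061] [[0.378, 0.181, 0.003], [0.439, 0.332, 0.071]]
turn0 0.42 [308. 207.] 144 [0.649 0.113 0.088] [[0.641, 0.089, 0.068], [0.66, 0.141, 0.109]]
bay0_hole 0.75 [383.8 244.6] [ 0.5555 -0.0979  0.05  ]
bay2_hole 0.55 [314.4 247.5] [0.5457 0.0924 0.05  ]
bay2_hole 0.19 [143.6 280. ] [0.4519 0.5579 0.05  ]
bay0 0.98 [310.4 238. ] [0.5719 0.1036 0.05  ]
bay0 0.92 [348.7 234.7] [ 0.582  -0.0016  0.05  ]
bay0 0.9 [386.4 227.3] [ 0.6036 -0.1053  0.05  ]
bay2 0.98 [310.4 238. ] [0.5719 0.1036 0.05  ]
bay2 0.92 [348.7 234.7] [ 0.582  -0.0016  0.05  ]
bay2 0.9 [386.4 227.3] [ 0.6036 -0.1053  0.05  ]
```

View pics/top0.png

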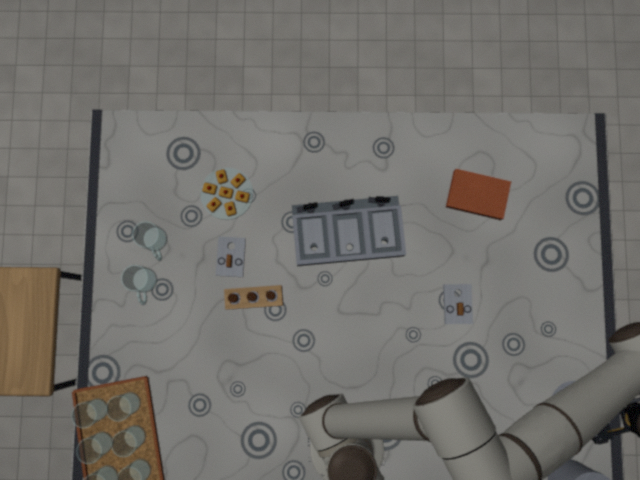

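View pics/side0.png

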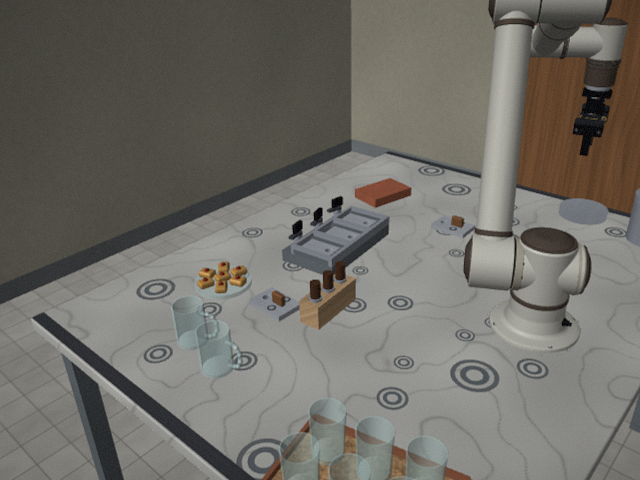

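The top view shows two plates: right at (459,305), left at (230,257). Both have the hole at the far end, so each needs a half turn. The rack is at (254,297), the bed at (348,230), and the buttons are open. Next I look from near and check that no third plate is hidden under the arm.

```bash
cat >> h.py <<'E'
def rect(P,zlo,zhi):
    Q=P[(P[:,2]>zlo)&(P[:,2]<zhi)]; return cv2.minAreaRect((Q[:,:2]*1000).astype(np.float32)),Q
def plates(c):
    out=[]
    for d in vision.cut_out(c,"plate0"):
        if d["p"]<.4: continue
        P=cloud(c,cv2.erode(d["mask"].astype(np.uint8),np.ones((3,3)))>0)
        zt=np.median(P[:,2]); base=P[abs(P[:,2]-zt)<.006]; rib=P[(P[:,2]>zt+.02)&(P[:,2]<zt+.04)]
        if len(rib)<20: print("norib",d["p"],d["xy"]); continue
        (cx,cy),(w,h),a=cv2.minAreaRect((base[:,:2]*1000).astype(np.float32))
        a=np.radians(a) if w>h else np.radians(a+90)
        ctr=np.array([cx,cy])/1000; rb=rib[:,:2]; rc=(rb.max(0)+rb.min(0))/2
        if np.dot(rc-ctr,[np.cos(a),np.sin(a)])<0: a+=np.pi
        out.append(dict(p=d["p"],ctr=ctr,size=(w,h),yaw=(a+np.pi)%(2*np.pi)-np.pi,rib=rc,zt=zt,xy=d["xy"]))
    return out
E
cat > b.py <<'E'
from h import *
r.move_pose([0.56,0.0,0.42],down(np.pi+.1)); print(status.current_clock(),np.round(status.current_joint_pos(),2))
c=cam("wrist"); save(c,"w_bed"); print(c["tool_from_camera"])
P=cloud(c,np.ones((480,640),bool)); P=P[(abs(P[:,0]-.59)<.15)&(abs(P[:,1])<.2)]
rc,Q=rect(P,.054,.066); print(rc,len(Q),np.median(Q[:,2]))
P=P[(P[:,2]>.09)&(P[:,2]<.11)];print(len(P),np.median(P[:,2]))
for l in ["bed","bay1_hole","bay0","turn0"]:
    for d in vision.mark_of(c,l)[:4]: print(l,round(d["p"],2),np.round(d["xy"],1),np.round(at_z(c,d["xy"],.05),4))
t=cam("top")
for d in plates(t): print(d)
save(t,"top1")
E
python3 b.py
```

```text
3.4833 [ 0.29  0.21  0.22  0.   -1.58 -1.76]
[[ 1.24205311e-06  9.65143926e-01  2.61719702e-01  7.19909268e-02]
 [ 9.99999956e-01  7.65075720e-05 -2.86882764e-04  2.63709222e-04]
 [-2.96906696e-04  2.61719690e-01 -9.65143883e-01 -1.53081787e-01]
 [ 0.00000000e+00  0.00000000e+00  0.00000000e+00  1.00000000e+00]]
((575.5023193359375, 28.256607055664062), (186.77154541015625, 371.47784423828125), 14.186717987060547) 5425 0.05887395513884863
738 0.10115826382582935
bed 0.6 [309.5 208.3] [ 0.5791 -0.0079  0.05  ]
bay1_hole 0.63 [314.8 191.8] [ 0.5522 -0.0021  0.05  ]
bay0 0.94 [312.4 212.2] [ 0.5849 -0.0027  0.05  ]
bay0 0.69 [377.4 207. ] [0.5664 0.0993 0.05  ]
bay0 0.63 [253.7 211.1] [ 0.5924 -0.096   0.05  ]Traceback (most recent call last):
  File "b.py", line 8, in <module>
    for d in vision.mark_of(c,l)[:4]: print(l,round(d["p"],2),np.round(d["xy"],1),np.round(at_z(c,d["xy"],.05),4))
             ~~~~~~~~~~~~~~^^^^^
ValueError: it knows: bay, bay0_hole, bay1_hole, bay2_hole, bed, book, dish, mug, pin, plate, rack
```

```bash
cat > b2.py <<'E'
from h import *
c=cam("wrist")
m=vision.cut_out(c,"bed"); 
for d in m: print(d["p"],d["mask"].sum())
P=cloud(c,np.ones((480,640),bool)); 
# raster top walls at 1mm -> largest component
Q=P[(P[:,2]>.053)&(P[:,2]<.068)]
g=np.zeros((400,500),np.uint8); ij=np.round((Q[:,:2]-[.4,-.25])*1000).astype(int); ok=(ij>=0).all(1)&(ij<[400,500]).all(1); g[tuple(ij[ok].T)]=1
g=cv2.morphologyEx(g,cv2.MORPH_CLOSE,np.ones((5,5))); g=cv2.morphologyEx(g,cv2.MORPH_OPEN,np.ones((4,4)))
n,L,s,_=cv2.connectedComponentsWithStats(g); k=1+s[1:,4].argmax(); print(s)
pts=np.argwhere(L==k)+[400,-250]; print(cv2.minAreaRect(pts.astype(np.float32)))
cv2.imwrite("pics/w_bed2.png",np.hstack([c["img"][:,:,::-1],cv2.cvtColor(cv2.copyMakeBorder((L==k).astype(np.uint8)*255,0,80,0,0,0),8)])[:, :][:, ::2][::2])
save(c,"w_bed")
t=cam("top")
for d in plates(t): print(d)
save(t,"top1")
E
python3 b2.py
```

```text
0.84 19940
[[     0      0    500    400 185664]
 [   431      0     69     42   1748]
 [    95     98    312    165  12588]]
((582.1683349609375, 0.8168487548828125), (141.7928009033203, 300.30224609375), 5.710593223571777)
norib 0.55 [476.8, 193.7]
{'p': 0.63, 'ctr': array([0.52219464, 0.32720947]), 'size': (71.77950286865234, 104.97880554199219), 'yaw': np.float64(3.1128279838139017), 'rib': array([0.50852456, 0.32846686]), 'zt': np.float64(0.014303903704433685), 'xy': [227.6, 260.2]}
{'p': 0.63, 'ctr': array([ 0.3977644 , -0.30645242]), 'size': (102.35054016113281, 74.73217010498047), 'yaw': np.float64(-3.1334456521433065), 'rib': array([ 0.38211236, -0.30690212]), 'zt': np.float64(0.014456995805811834), 'xy': [459.1, 305.6]}
```

View pics/w_bed.png

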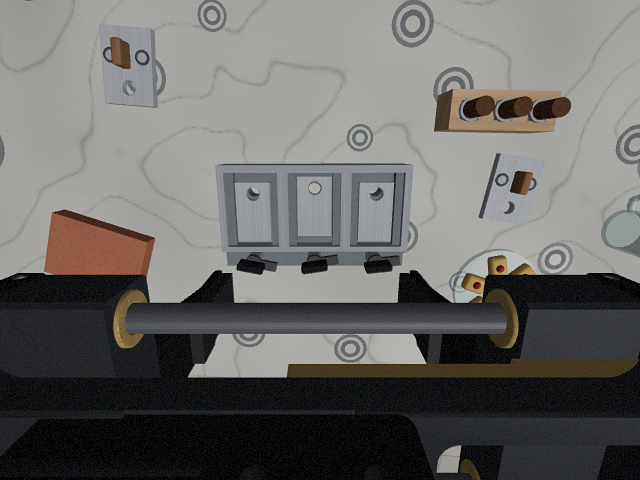

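View pics/top1.png

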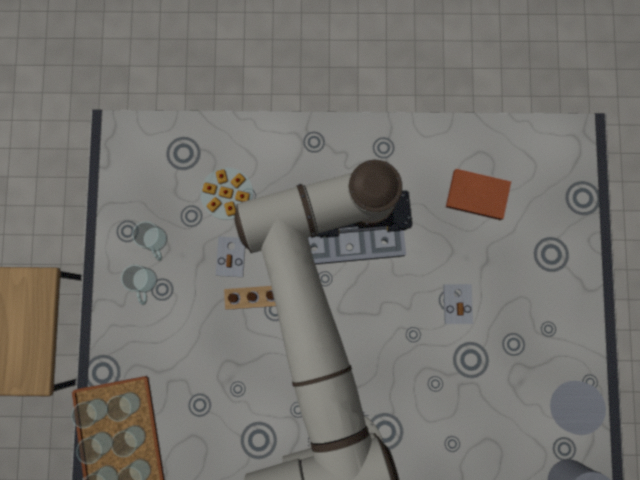

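Only two plates are present, with nothing hidden under the arm. In the wrist view the frame is at (315,213), the plates at (130,65) and (512,187), and the rack at (500,110). Next I choose wrist branches.

```bash
cat >> h.py <<'E'
BED=np.array([0.582,0.0005]); BY=0.0997
def fb(x,y,z):
    c,s=np.cos(BY),np.sin(BY); return [BED[0]+c*x-s*y,BED[1]+s*x+c*y,z]
E
python3 - <<'E'
from h import *
for n,p in [("R",[.382,-.307,.1]),("L",[.5085,.3285,.1]),("rack",[.41,.255,.12]),("b0",fb(14,-98,0.0) if 0 else fb(.014,-.098,.12)),("b1",fb(0.014,0,.12)),("b2",fb(.014,.098,.12)),("turn2",fb(.1,.13,.09))]:
    for y in [0,.1,np.pi/2,np.pi,-np.pi/2]:
        q=r.inverse_kinematics(p,down(y)); print(n,round(y,2),None if q is None else np.round(q,2))
E
```

```text
R 0 [-0.34  0.3  -0.49  0.   -0.77  1.92]
R 0.1 [-0.34  0.3  -0.49  0.   -0.77  2.02]
R 1.57 [-0.34  0.3  -0.49  0.   -0.77 -2.8 ]
R 3.14 [-0.34  0.3  -0.49  0.   -0.77 -1.23]
R -1.57 [-0.34  0.3  -0.49  0.   -0.77  0.34]
L 0 [ 0.84  0.47 -0.21  0.   -0.89  0.73]
L 0.1 [ 0.84  0.47 -0.21  0.   -0.89  0.83]
L 1.57 [ 0.84  0.47 -0.21  0.   -0.89  2.3 ]
L 3.14 [ 0.84  0.47 -0.21  0.   -0.89 -2.41]
L -1.57 [ 0.84  0.47 -0.21  0.   -0.89 -0.84]
rack 0 [ 0.89  0.26 -0.49  0.   -0.82  0.68]
rack 0.1 [ 0.89  0.26 -0.49  0.   -0.82  0.78]
rack 1.57 [ 0.89  0.26 -0.49  0.   -0.82  2.25]
rack 3.14 [ 0.89  0.26 -0.49  0.   -0.82 -2.46]
rack -1.57 [ 0.89  0.26 -0.49  0.   -0.82 -0.89]
b0 0 [ 0.11  0.46 -0.17  0.   -0.94  1.46]
b0 0.1 [ 0.11  0.46 -0.17  0.   -0.94  1.56]
b0 1.57 [ 0.11  0.46 -0.17  0.   -0.94  3.03]
b0 3.14 [ 0.11  0.46 -0.17  0.   -0.94 -1.68]
b0 -1.57 [ 0.11  0.46 -0.17  0.   -0.94 -0.11]
b1 0 [ 0.27  0.43 -0.21  0.   -0.92  1.3 ]
b1 0.1 [ 0.27  0.43 -0.21  0.   -0.92  1.4 ]
b1 1.57 [ 0.27  0.43 -0.21  0.   -0.92  2.87]
b1 3.14 [ 0.27  0.43 -0.21  0.   -0.92 -1.85]
b1 -1.57 [ 0.27  0.43 -0.21  0.   -0.92 -0.27]
b2 0 [ 0.44  0.43 -0.22  0.   -0.92  1.13]
b2 0.1 [ 0.44  0.43 -0.22  0.   -0.92  1.23]
b2 1.57 [ 0.44  0.43 -0.22  0.   -0.92  2.7 ]
b2 3.14 [ 0.44  0.43 -0.22  0.   -0.92 -2.01]
b2 -1.57 [ 0.44  0.43 -0.22  0.   -0.92 -0.44]
turn2 0 [ 0.44  0.6  -0.01  0.   -0.97  1.13]
turn2 0.1 [ 0.44  0.6  -0.01  0.   -0.97  1.23]
turn2 1.57 [ 0.44  0.6  -0.01  0.   -0.97  2.7 ]
turn2 3.14 [ 0.44  0.6  -0.01  0.   -0.97 -2.01]
turn2 -1.57 [ 0.44  0.6  -0.01  0.   -0.97 -0.44]
```

```bash
cat >> h.py <<'E'
def look_plate(guess,psi,z=.27):
    tx=np.array([np.cos(psi),np.sin(psi)]); g=np.array(guess)-.03*tx
    r.move_pose([*g,z],down(psi)); c=cam("wrist")
    return c,[d for d in plates(c) if np.linalg.norm(d["ctr"]-guess)<.12]
E
cat > pick.py <<'E'
import sys; from h import *
gx,gy,name=float(sys.argv[1]),float(sys.argv[2]),sys.argv[3]
c,ps=look_plate([gx,gy],0.0); save(c,name)
for d in ps: print(d)
if not ps: sys.exit("none")
d=ps[0]; u=np.array([np.cos(d["yaw"]),np.sin(d["yaw"])])
psi=(d["yaw"]+np.pi); psi=(psi+np.pi)%(2*np.pi)-np.pi
rib=.5*(d["ctr"]+.014*u)+.5*d["rib"]; print("rib est",d["ctr"]+.014*u,d["rib"],"psi",psi)
if "go" in sys.argv:
    r.move_pose([*rib,.12],down(psi)); r.line_to([*rib,.025],feed=.1)
    r.gripper_close(40); print("gap",status.current_finger_gap())
    r.line_to([*rib,.17],feed=.2); print("gap",status.current_finger_gap(),status.current_ft_force(),status.current_clock())
E
python3 pick.py .398 -.306 wR
```

```text
{'p': 0.57, 'ctr': array([ 0.39419321, -0.30684497]), 'size': (108.02510833740234, 72.9903793334961), 'yaw': np.float64(-3.117469773725369), 'rib': array([ 0.38036235, -0.30752289]), 'zt': np.float64(0.013115295330248966), 'xy': [317.0, 186.5]}
rib est [ 0.38019728 -0.30718266] [ 0.38036235 -0.30752289] psi 0.024122879864424185
```

View pics/wR.png

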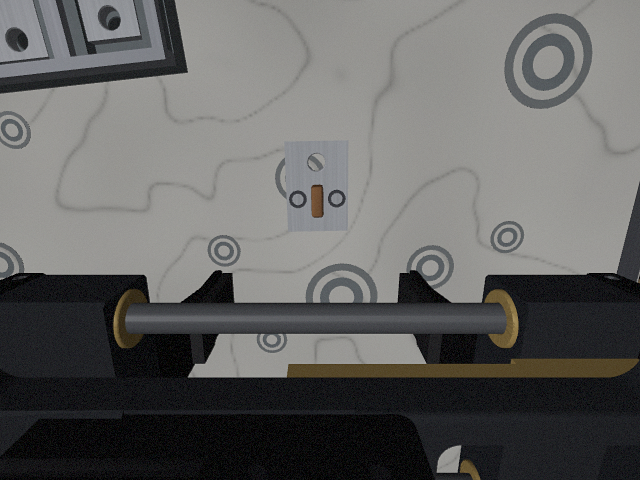

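The plate is centred at (317,186), rib at (317,201), hole at (317,161), and the fits agree. I'll pick it and place it in bay 0.

```bash
cat > place.py <<'E'
import sys; from h import *
y=float(sys.argv[1]); dx=float(sys.argv[2]) if len(sys.argv)>2 else 0; dy=float(sys.argv[3]) if len(sys.argv)>3 else 0
o=down(np.pi+BY); p=fb(.014+dx,y+dy,.17); r.move_pose(p,o); r.hold(.2)
f0=np.array(status.current_ft_force()); z=.095; r.line_to(fb(.014+dx,y+dy,z),feed=.12)
while z>.0765:
    z-=.002; r.line_to(fb(.014+dx,y+dy,z),feed=.04); f=np.array(status.current_ft_force())-f0
    if f[2]>6: print("contact z",z,f); break
print("end z",z,np.array(status.current_ft_force())-f0)
if z<.081:
    r.gripper_open(); r.line_to(fb(.014+dx,y+dy,.17),feed=.2)
print(status.current_clock())
E
python3 pick.py .3942 -.3068 wR2 go && python3 place.py -.098
```

```text
{'p': 0.71, 'ctr': array([ 0.39426584, -0.30719034]), 'size': (109.14824676513672, 73.76074981689453), 'yaw': np.float64(-3.1189483503596076), 'rib': array([ 0.38067592, -0.30719038]), 'zt': np.float64(0.013139859429464384), 'xy': [316.4, 184.4]}
rib est [ 0.38026943 -0.30750733] [ 0.38067592 -0.30719038] psi 0.022644303230185514
gap 0.013430982458626086
gap 0.014050965707550912 [-0.69515464  0.45284751 -3.19005666] 11.2083
end z 0.07499999999999998 [-0.4311983   0.35160348 -0.31557042]
19.6083
```

```bash
cat > chk.py <<'E'
import sys; from h import *
y=float(sys.argv[1]); psi=np.pi+BY; tx=np.array([np.cos(psi),np.sin(psi)])
p=np.array(fb(0,y,.32)); p[:2]-=.02*tx; r.move_pose(p,down(psi)); c=cam("wrist"); save(c,sys.argv[2])
for d in plates(c):
    q=d["ctr"]-BED; cs,sn=np.cos(BY),np.sin(BY); print(np.round([cs*q[0]+sn*q[1],-sn*q[0]+cs*q[1],d["zt"],d["yaw"]-BY],4),d["size"],d["p"])
P=cloud(c,np.ones((480,640),bool)); cs,sn=np.cos(BY),np.sin(BY)
q=P[:,:2]-BED; F=np.stack([cs*q[:,0]+sn*q[:,1],-sn*q[:,0]+cs*q[:,1],P[:,2]],1); np.save("F.npy",F)
b=F[(abs(F[:,0])<.11)&(abs(F[:,1]-y)<.055)]
w=b[(b[:,2]>.054)&(b[:,2]<.068)]; print("wall x",np.percentile(w[:,0],[.5,99.5]))
pl=b[(abs(b[:,0])<.0575)&(abs(b[:,1]-y)<.040)]; print("z over pocket",np.percentile(pl[:,2],[5,25,50,75,95]).round(4))
for k in (-.098,0,.098):
    f=F[(F[:,2]>.085)&(F[:,2]<.112)&(abs(F[:,0]-.082)<.045)&(abs(F[:,1]-k)<.05)]
    if len(f)>20: print("fin",k,(((f.max(0)+f.min(0))/2)).round(4),cv2.minAreaRect((f[:,:2]*1000).astype(np.float32)))
E
python3 chk.py -.098 wb0
```

```text
norib 0.86 [616.5, 172.9]
[-0.0007 -0.0974  0.0631 -0.0002] (107.97692108154297, 75.78947448730469) 0.83
wall x [-0.0707436   0.06502911]
z over pocket [0.0629 0.3971 0.4191 0.4253 0.4309]
fin -0.098 [ 0.0802 -0.0985  0.0947] ((80.25559997558594, -98.70025634765625), (39.813629150390625, 12.626535415649414), 79.43902587890625)
fin 0 [ 0.0795 -0.0013  0.0944] ((79.76204681396484, -1.214914321899414), (12.093099594116211, 39.52261734008789), 8.78823184967041)
fin 0.098 [0.0797 0.0966 0.0944] ((79.52765655517578, 96.50515747070312), (11.842491149902344, 39.49287414550781), 5.774255752563477)
```

View pics/wb0.png

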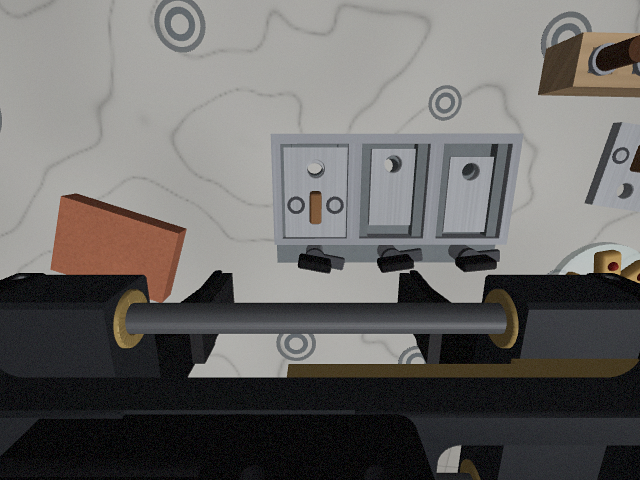

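Plate in bay 0 is flush and centred (zt 0.063, offset under 1 mm), at (316,192). Now the left plate goes to bay 2.

```bash
python3 pick.py .522 .327 wL go && python3 place.py .098 && python3 chk.py .098 wb2
```

```text
{'p': 0.67, 'ctr': array([0.52037256, 0.32895731]), 'size': (73.49372863769531, 108.01962280273438), 'yaw': np.float64(3.094654972009365), 'rib': array([0.50679157, 0.32975948]), 'zt': np.float64(0.013134609342592363), 'xy': [312.8, 184.2]}
rib est [0.50638798 0.32961419] [0.50679157 0.32975948] psi -0.04693768158042744
gap 0.013843444976981721
gap 0.013720323845064141 [ 0.29362752 -0.02247568 -3.94657466] 26.225
end z 0.07499999999999998 [-1.52039303 -0.47881016  0.65025807]
33.8833
[-0.0043 -0.1011  0.063  -0.005 ] (110.05628967285156, 76.99122619628906) 0.77
wall x [-0.07083565  0.06517093]
z over pocket [0.063  0.3972 0.4192 0.4254 0.431 ]
fin -0.098 [ 0.0799 -0.0978  0.0945] ((79.9803466796875, -97.5749282836914), (39.20026397705078, 12.109747886657715), 78.29032897949219)
fin 0 [ 0.0795 -0.0003  0.0945] ((80.01316833496094, -0.26621437072753906), (12.496282577514648, 39.96697998046875), 8.615911483764648)
fin 0.098 [0.0792 0.0971 0.0946] ((80.1061019897461, 97.26354217529297), (12.794777870178223, 40.00929260253906), 6.052530765533447)
```

View pics/wb2.png

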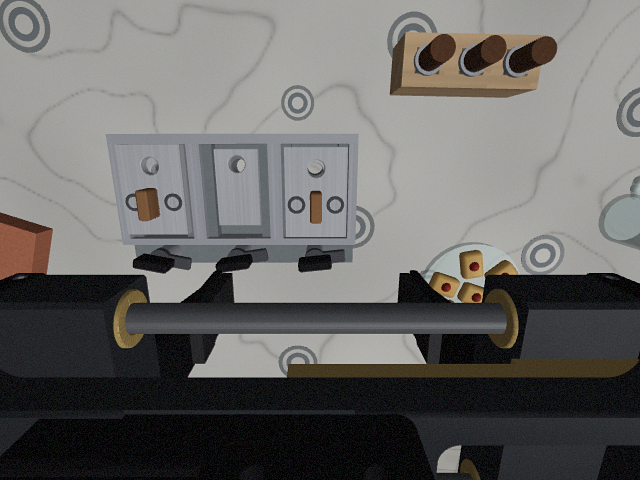

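Both plates are flush: bay 0 at (152,190), bay 2 at (316,190). Now the pins: measure the head tops from near and carry the first to bay 2.

```bash
cat > pin.py <<'E'
import sys; from h import *
from scipy.cluster.vq import kmeans2
y=float(sys.argv[1]); psi=-np.pi/2+.06; tx=np.array([np.cos(psi),np.sin(psi)])
p=np.array([.408,.254])-.03*tx; r.move_pose([*p,.34],down(psi)); c=cam("wrist"); save(c,sys.argv[2])
P=cloud(c,np.ones((480,640),bool)); T=P[(P[:,2]>.1)&(P[:,2]<.113)&(np.linalg.norm(P[:,:2]-[.408,.254],axis=1)<.08)]
g=np.zeros((200,200),np.uint8); ij=np.round((T[:,:2]-[.308,.154])*1000).astype(int); g[tuple(ij.T)]=1
g=cv2.morphologyEx(g,cv2.MORPH_CLOSE,np.ones((5,5))); g=cv2.morphologyEx(g,cv2.MORPH_OPEN,np.ones((5,5)))
n,L,s,ce=cv2.connectedComponentsWithStats(g); H=[]
for k in range(1,n):
    if s[k,4]>150:
        (a,b),rad=cv2.minEnclosingCircle(np.argwhere(L==k).astype(np.float32)); H.append([a/1000+.308,b/1000+.154]); print(H[-1],rad,s[k,4],ce[k][::-1]/1000+[.308,.154])
print("ztop",np.median(T[:,2])); H=np.array(H)
if "go" not in sys.argv: sys.exit()
h=H[H[:,1].argmin()]   # pin nearest the frame
r.move_pose([*h,.16],down(psi)); r.line_to([*h,.083],feed=.1); r.gripper_close(50); print("gap",status.current_finger_gap())
r.line_to([*h,.2],feed=.2); print("gap",status.current_finger_gap())
r.move_pose(fb(-.031,y,.2),down(np.pi+BY)); r.hold(.2); f0=np.array(status.current_ft_force())
r.line_to(fb(-.031,y,.15),feed=.15); z=.15; e=np.zeros(2)
while z>.097:
    z-=.002; q=np.array(fb(-.031,y,z)); q[:2]+=e; r.line_to(q,feed=.04); f=np.array(status.current_ft_force())-f0
    if np.linalg.norm(f[:2])>2: e+=np.clip(f[:2]*.0001,-.0007,.0007)
    if abs(f).max()>2: print(round(z-.079,4),f.round(1),(e*1000).round(1))
    if f[2]>12: break
print("tip z",z-.079,status.current_clock())
r.gripper_open(); q[2]=.2; r.line_to(q,feed=.2)
E
python3 pin.py .098 wpin
```

```text
[0.40255084991455076, 0.3079067840576172] 12.883156776428223 500 [0.402446 0.307904]
[0.40623954772949217, 0.25814630126953125] 12.773981094360352 488 [0.40652869 0.25789959]
[0.4107084426879883, 0.20808575057983397] 12.746770858764648 489 [0.41077096 0.20830879]
ztop 0.10695521380050887
```

View pics/wpin.png

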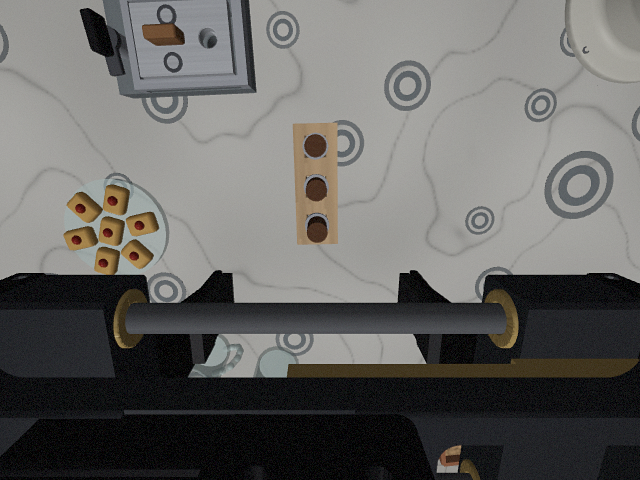

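Heads show at (316,145), (316,188) and (316,230), matching the fits with radius 12.8 mm. Go with the nearest.

```bash
python3 pin.py .098 wpin1 go
python3 - <<'E'
from h import *
save(cam("wrist"),"p2")
E
```

```text
[0.40275, 0.308] 12.906009674072266 495 [0.4027697  0.30773535]
[0.4069325866699219, 0.25814606475830076] 12.879094123840332 494 [0.40662955 0.25801012]
[0.41028260803222655, 0.20828260803222656] 12.648651123046875 477 [0.41053878 0.20832704]
ztop 0.10692632211209807
gap 0.02378815430141578
gap 0.024114980025015983
0.039 [ 2.5  1.7 -0.4] [0.2 0.2]
0.037 [2.2 1.4 0.5] [0.5 0.3]
0.033 [ 1.8 -0.4  5.4] [0.5 0.3]
0.031 [ 1.4 -0.5  5.3] [0.5 0.3]
0.029 [ 1.9 -1.6  7.3] [0.7 0.1]
0.027 [ 1.9 -0.4  6.3] [0.7 0.1]
0.025 [ 4.1 -1.7  2.1] [ 1.1 -0. ]
0.023 [ 3.3 -0.6  2.5] [ 1.4 -0.1]
0.021 [ 1.8 -1.   3. ] [ 1.6 -0.2]
0.019 [ 2.  -0.4  1.5] [ 1.8 -0.2]
tip z 0.016999999999999946 48.025
```

View pics/p2.png

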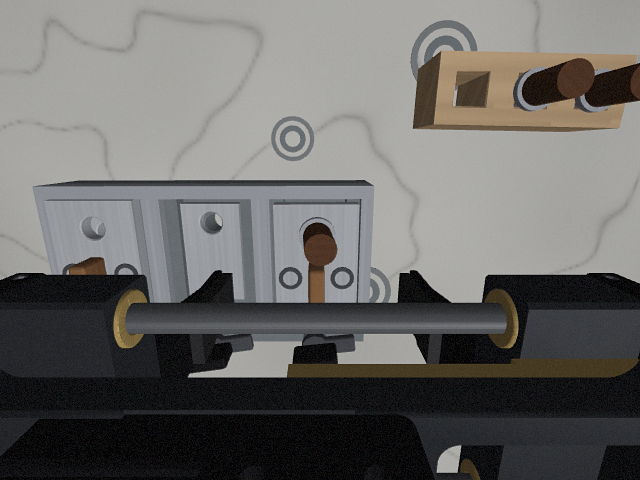

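The pin stands upright through the plate at (318,240), about 11 mm short of home. I'll push it home from the top.

```bash
cat > push.py <<'E'
import sys; from h import *
y=float(sys.argv[1]); x=-.0295
r.gripper_close(20); r.move_pose(fb(x,y,.16),down(np.pi+BY)); r.hold(.2); f0=np.array(status.current_ft_force())
z=.134; r.line_to(fb(x,y,z),feed=.1)
while z>.1165:
    z-=.001; r.line_to(fb(x,y,z),feed=.03); f=np.array(status.current_ft_force())-f0
    if abs(f).max()>2: print(round(z-.008-.104,4),f.round(1))
    if f[2]>35: break
r.hold(.2); print("final",np.array(status.current_tcp_pos()),(np.array(status.current_ft_force())-f0).round(1))
r.line_to(fb(x,y,.19),feed=.2); r.gripper_open(); print(status.current_clock())
E
python3 push.py .098
```

```text
0.011 [ 1.  -0.5  3.1]
0.01 [ 1.3 -0.   3. ]
0.009 [ 1.5 -0.4  3.5]
0.008 [ 1.3 -0.7  2.8]
0.007 [ 0.7 -1.9  5.3]
0.006 [ 0.2 -1.7  8.4]
0.005 [-0.7 -2.5 12.7]
0.004 [-2.2 -3.2 16.1]
final [0.54387133 0.09429539 0.11896385] [-1.9 -3.4 16.1]
59.1167
```

```bash
sed -i 's/z>.1165/z>.112/' push.py; python3 pin.py -.098 wpin2 go && python3 push.py -.098; python3 push.py .098; python3 chk.py 0 wb3
python3 - <<'E'
import numpy as np
F=np.load("F.npy")
for y in (-.098,.098):
    b=F[(abs(F[:,0]+.03)<.03)&(abs(F[:,1]-y)<.03)&(F[:,2]>.1)&(F[:,2]<.14)]; print(y,len(b),np.median(b,0).round(4))
E
```

```text
[0.40231249999999996, 0.30774999999999997] 12.812600135803223 489 [0.40256033 0.30776687]
[0.40647169494628904, 0.2583396224975586] 12.834244728088379 490 [0.40646531 0.2580102 ]
ztop 0.10691795594452821
gap 0.023698265163775784
gap 0.023788992828983578
0.065 [ 0.  -0.6  2.1] [0. 0.]
0.051 [ 0.3 -2.7  2.1] [ 0.  -0.3]
0.049 [-0.6 -4.3  3.5] [-0.  -0.7]
0.047 [-1.9 -4.2  5.1] [-0.2 -1.1]
0.045 [-0.6 -5.3  5.8] [-0.3 -1.7]
0.043 [-2.1 -4.6  8.4] [-0.5 -2.1]
0.041 [-3.2 -4.  12.1] [-0.8 -2.5]
tip z 0.04099999999999997 69.5833
0.019 [2.2 0.3 0.1]
0.018 [2.5 0.6 1.1]
0.017 [3.3 1.2 0.5]
0.016 [2.6 1.  1.9]
0.015 [2.8 0.9 3.1]
0.014 [4.8 0.5 3.4]
0.013 [3.6 0.2 3.6]
0.012 [3.9 0.7 5.5]
0.011 [4.9 0.5 5.1]
0.01 [5.4 0.4 4.8]
0.009 [5.5 0.8 5.1]
0.008 [5.  0.5 6.8]
0.007 [5.4 1.6 6.6]
0.006 [6.  0.8 7.5]
0.005 [5.7 1.4 6.6]
0.004 [6.1 0.5 6.7]
0.003 [5.6 0.2 7.2]
0.002 [ 6.3 -0.4  7.5]
0.001 [6.4 1.4 8.1]
-0.0 [5.9 0.7 9.2]
final [ 0.56522814 -0.10006813  0.113918  ] [ 6.  -0.   8.8]
81.5333
0.006 [-1.3 -2.   6.6]
0.005 [-2.6 -2.2 10.5]
0.004 [-4.  -2.9 15.1]
0.003 [-5.3 -3.2 18.9]
0.002 [-6.5 -3.7 22.4]
0.001 [-8.2 -3.9 28.3]
-0.0 [-9.8 -3.6 33.1]
final [0.54411454 0.09409587 0.11863247] [-10.4  -4.8  32.6]
92.2333
[-0.0043 -0.1001  0.0632 -0.007 ] (106.66246795654297, 74.95771026611328) 0.58
[-0.0013  0.0982  0.0632  0.0022] (107.5361328125, 75.91639709472656) 0.57
wall x [-0.07112235  0.06891352]
z over pocket [0.0471 0.3972 0.4192 0.4254 0.431 ]
fin -0.098 [ 0.0795 -0.0981  0.0945] ((79.71405792236328, -98.37905883789062), (39.95333480834961, 12.183562278747559), 79.71394348144531)
fin 0 [ 0.0795 -0.0004  0.0945] ((80.10079956054688, -0.5628623962402344), (12.69753360748291, 39.66984176635742), 8.246307373046875)
fin 0.098 [0.0796 0.097  0.0947] ((79.57635498046875, 96.94844818115234), (11.975761413574219, 39.43905258178711), 5.7119975090026855)
-0.098 712 [-0.049  -0.0969  0.131 ]
0.098 487 [-0.0299  0.0986  0.1093]
```

View pics/wb3.png

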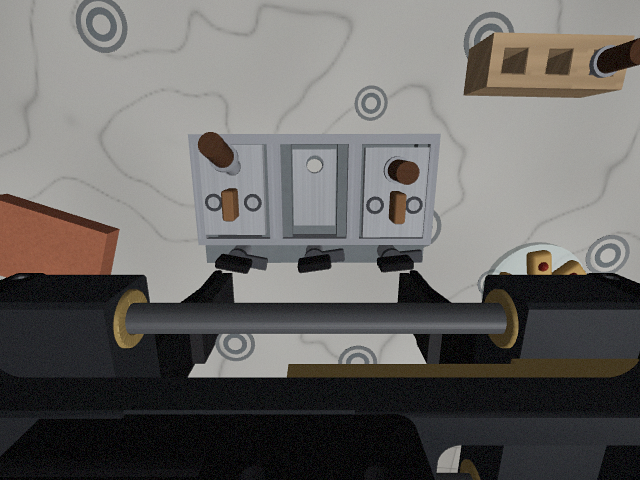

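The bay 2 pin is home at (402,170). The bay 0 pin stopped early and leans towards −x at (217,152): that plate sits about 4 mm towards −x, and I released too soon. I'll measure the pin's axis and regrasp it.

```bash
cat > lean.py <<'E'
from h import *
psi=np.pi+BY; tx=np.array([np.cos(psi),np.sin(psi)])
p=np.array(fb(-.04,-.098,.31)); p[:2]-=.01*tx; r.move_pose(p,down(psi)); c=cam("wrist"); save(c,"lean")
P=cloud(c,np.ones((480,640),bool)); cs,sn=np.cos(BY),np.sin(BY); q=P[:,:2]-BED
F=np.stack([cs*q[:,0]+sn*q[:,1],-sn*q[:,0]+cs*q[:,1],P[:,2]],1)
B=F[(abs(F[:,0]+.045)<.038)&(abs(F[:,1]+.098)<.035)&(F[:,2]<.16)]
H=B[B[:,2]>.08]; print(len(H),H.max(0))
rng=np.random.default_rng(0); best=0
for _ in range(800):
    a=H[rng.choice(len(H),3,False)]; n=np.cross(a[1]-a[0],a[2]-a[0]); n/=np.linalg.norm(n)+1e-12
    if abs(n[2])<.75: continue
    m=abs((H-a[0])@n)<.0012
    if m.sum()>best: best=m.sum(); M=m
T=H[M]; ctr=T.mean(0); n=np.linalg.svd(T-ctr)[2][2]; n*=np.sign(n[2])
print("top",best,ctr.round(4),"axis",n.round(3),"ext",np.ptp(T,0).round(4))
print("tip",(ctr-.104*n).round(4),"at z=.057",(ctr-n*(ctr[2]-.057)/n[2]).round(4))
for d in plates(c):
    q=d["ctr"]-BED; print("plate",np.round([cs*q[0]+sn*q[1],-sn*q[0]+cs*q[1],d["yaw"]-BY],4),d["size"])
C=F[(abs(F[:,1]+.098)<.05)&(F[:,2]>.058)&(F[:,2]<.067)&(F[:,0]<-.04)];
E
python3 lean.py
```

```text
795 [-0.00714122 -0.08594844  0.14039164]
top 452 [-0.0584 -0.1016  0.1353] axis [-0.312 -0.026  0.95 ] ext [0.0229 0.0247 0.0094]
tip [-0.0259 -0.0989  0.0365] at z=.057 [-0.0327 -0.0995  0.057 ]
plate [-0.0046 -0.1009 -0.0043] (109.66002655029297, 73.48841857910156)
plate [-0.0014  0.0981 -0.0045] (109.63453674316406, 76.89469909667969)
plate [ 7.0000e-03 -5.0000e-04 -1.5707e+00] (157.76438903808594, 299.2768859863281)
```

View pics/lean.png

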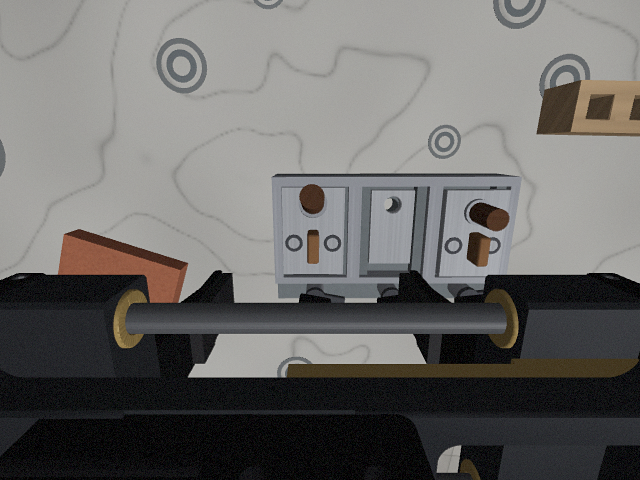

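The pin leans 0.32 rad with its tip at about (−26,−99,37) mm in the frame, and the plate is shoved into the −x/−y corner (−4.6,−100.9). I'll grasp along the pin's axis, withdraw it and stand it upright. Then I'll use the taper in the plate's hole to nudge the plate to centre, and insert.

```bash
cat > fix.py <<'E'
from h import *
n=np.array([-.312,-.026,.95]); n/=np.linalg.norm(n); tip=np.array([-.0259,-.0989,.0365])
Z=R.from_euler("z",BY).as_matrix()
def fr(p): q=Z@np.array(p); return [q[0]+BED[0],q[1]+BED[1],q[2]]
zt=-n; yt=np.array([0,1,0])-zt*zt[1]; yt/=np.linalg.norm(yt); xt=np.cross(yt,zt)
o=R.from_matrix(Z@np.stack([xt,yt,zt],1)).as_rotvec()
r.gripper_open(); r.move_pose(fr(tip+.15*n),o); r.line_to(fr(tip+.079*n),feed=.08); r.gripper_close(50); print("gap",status.current_finger_gap())
r.line_to(fr(tip+.15*n),feed=.1); print("gap",status.current_finger_gap(),status.current_ft_force())
up=down(np.pi+BY); r.line_to(fb(-.0346,-.1009,.175),feed=.1,ori=up); r.hold(.3)
f0=np.array(status.current_ft_force()); c=cam("wrist"); save(c,"fixw"); save(cam("side"),"fixs"); print(f0,status.current_clock())
E
python3 fix.py; python3 -c "
import cv2;a=cv2.imread('pics/fixw.png');b=cv2.imread('pics/fixs.png')[180:300,260:420];cv2.imwrite('pics/fix.png',cv2.hconcat([a[100:500,150:500],cv2.resize(b,(440,380),interpolation=2)]))"
```

```text
gap 0.023982833237669435
gap 0.024032742007784026 [ 0.24948576 -0.00372419 -2.74137764]
[ 1.24159032e-03 -3.77459591e-01 -1.77777161e+00] 98.4833
```

View pics/fix.png

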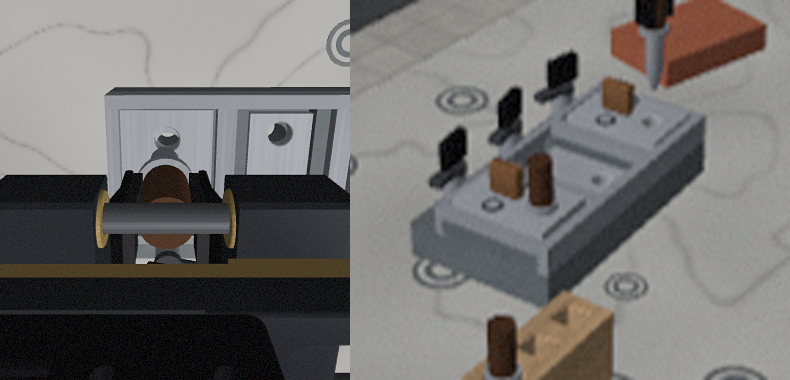

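The pin is upright in the grip over bay 0's hole, and the bay 2 pin is seated. Now I nudge the plate and insert.

```bash
cat > ins.py <<'E'
from h import *
f0=np.array(status.current_ft_force()); F=lambda: np.array(status.current_ft_force())-f0
y=-.098; tx=-.0297
r.line_to(fb(-.0346,-.1009,.150),feed=.1); 
z=.150
while z>.131:
    z-=.002; r.line_to(fb(-.0346,-.1009,z),feed=.04); f=F()
    if abs(f).max()>2: print("in",round(z-.079,4),f.round(1))
    if f[2]>8: break
for dx,dy in [(.001,.001),(.003,.002),(.0,.0)]:
    r.line_to(fb(tx+dx,y+dy,z),feed=.03); print("drag",dx,dy,F().round(1))
e=np.zeros(2)
while z>.095:
    z-=.001; q=np.array(fb(tx,y,z)); q[:2]+=e; r.line_to(q,feed=.04); f=F()
    e+=np.clip(f[:2]*.0001,-.0005,.0005)*(np.linalg.norm(f[:2])>1.5)
    if abs(f).max()>2: print(round(z-.079,4),f.round(1),(e*1000).round(1))
    if f[2]>25: break
print("cmd tip",z-.079,"tcp z",status.current_tcp_pos()[2],status.current_clock())
E
python3 ins.py
```

```text
drag 0.001 0.001 [-1.  -1.   0.6]
drag 0.003 0.002 [-2.1 -1.1  1.6]
drag 0.0 0.0 [-0.8 -0.6 -0.2]
0.043 [-2.2 -1.   2.2] [-0.2 -0.1]
0.042 [-3.1 -0.5  2.9] [-0.5 -0.2]
0.041 [-4.   1.1  2.1] [-0.9 -0. ]
0.04 [-2.4 -0.6  0.8] [-1.2 -0.1]
0.038 [-2.8  0.3  2.9] [-1.6 -0. ]
0.037 [-1.3  0.2  4.3] [-1.6 -0. ]
0.036 [-1.6  0.   4.2] [-1.8 -0. ]
0.035 [-0.3  0.4  5.6] [-1.8 -0. ]
0.034 [ 0.1 -0.4  5.5] [-1.8 -0. ]
0.033 [ 0.1 -0.3  6. ] [-1.8 -0. ]
0.032 [ 0.2 -1.   6.4] [-1.8 -0. ]
0.031 [ 0.6 -0.1  6.4] [-1.8 -0. ]
0.03 [0.5 0.3 5.9] [-1.8 -0. ]
0.029 [-0.4 -0.2  7.5] [-1.8 -0. ]
0.028 [-0.3 -0.4  7.5] [-1.8 -0. ]
0.027 [ 0.1 -0.5  6.8] [-1.8 -0. ]
0.026 [ 1.1 -0.6  5.8] [-1.8 -0. ]
0.025 [ 0.2 -0.5  7.1] [-1.8 -0. ]
0.024 [ 0.1 -1.1  4.8] [-1.8 -0. ]
0.023 [ 1.8 -1.5  3.2] [-1.6 -0.2]
0.022 [ 2.  -1.9  2.3] [-1.4 -0.4]
0.021 [ 2.5 -1.4  2.6] [-1.1 -0.5]
0.02 [ 2.4 -0.7  4.2] [-0.9 -0.6]
0.019 [ 0.8 -0.6  4.7] [-0.9 -0.6]
0.018 [1.4 0.4 4.3] [-0.9 -0.6]
0.017 [1.  1.1 3.8] [-0.9 -0.6]
0.016 [0.1 1.2 3.9] [-0.9 -0.6]
cmd tip 0.015999999999999945 tcp z 0.09475818884879232 111.0333
```

```bash
cat > turn.py <<'E'
import sys; from h import *
y=float(sys.argv[1]); X=.081
def pose(th,d,z,rho=.024): 
    n=np.array([-np.sin(th),np.cos(th)]); c=np.array([np.cos(th),np.sin(th)]); v=np.array([X,y])+rho*n+d*c
    return fb(v[0],v[1],z),down(np.pi+BY+th)
r.gripper_close(20); z=.077
p,o=pose(-.3,.034,.15); r.move_pose(p,o); r.hold(.2); f0=np.array(status.current_ft_force())
r.line_to(pose(-.3,.034,z)[0],feed=.15); r.line_to(pose(-.3,.018,z)[0],feed=.06)
for th in np.append(np.arange(-.2,1.5,.1),[1.57,1.62,1.67]):
    p,o=pose(th,.018,z); r.line_to(p,feed=.06,ori=o); f=np.array(status.current_ft_force())-f0
    if th>1.4 or np.linalg.norm(f)>5: print(round(th,2),f.round(1))
    if np.linalg.norm(f)>18: break
p,o=pose(th,.03,z); r.line_to(p,feed=.1); p,_=pose(th,.03,.18); r.line_to(p,feed=.2); r.gripper_open(); print(status.current_clock())
E
sed -i 's/z-=.001; r.line_to(fb(x,y,z),feed=.03)/z-=.0015; r.line_to(fb(x,y,z),feed=.05)/; s/f\[2\]>35/f[2]>25/' push.py
python3 - <<'E'
from h import *
r.gripper_open(); p=list(status.current_tcp_pos()); p[2]=.19; r.line_to(p,feed=.2)
E
python3 push.py -.098 && python3 turn.py -.098
```

```text
0.0055 [-0.4 -1.6  5.4]
0.004 [-3.4 -2.  11.7]
0.0025 [-5.  -1.7 17.3]
0.001 [-7.2  0.  23.6]
-0.0005 [-9.4 -0.5 30.5]
final [ 0.56342484 -0.10100643  0.11829536] [-9.7  1.  30.8]
121.275
1.4 [-1.8  1.  -0.8]
1.57 [-1.7 -0.2 -0.3]
1.62 [-0.5  3.1  0.3]
1.67 [-2.3  6.9  1.2]
132.2333
```

```bash
python3 turn.py .098 && python3 chk.py 0 wb4
python3 - <<'E'
import numpy as np
F=np.load("F.npy")
for y in (-.098,.098):
    b=F[(abs(F[:,0]+.03)<.02)&(abs(F[:,1]-y)<.02)&(F[:,2]>.1)&(F[:,2]<.14)]; print(y,len(b),np.median(b,0).round(4))
E
```

```text
1.4 [-2.1  1.9 -0. ]
1.57 [-2.6  1.3 -1.3]
1.62 [-1.7  4.2 -1.6]
1.67 [-3.3  9.2 -0.8]
144.45
norib 0.72 [391.4, 253.1]
[-0.0017  0.0981  0.0632 -0.0027] (106.91210174560547, 76.0807876586914) 0.89
[-0.0015 -0.0981  0.0632 -0.0105] (107.38396453857422, 75.37803649902344) 0.58
wall x [-0.0711163   0.06932223]
z over pocket [0.0472 0.3982 0.4202 0.4265 0.432 ]
fin -0.098 [ 0.0796 -0.0983  0.0944] ((79.65330505371094, -98.37979888916016), (39.71029281616211, 12.337409973144531), 0.6520758867263794)
fin 0 [ 0.0796 -0.0008  0.0942] ((79.84429168701172, -0.6807384490966797), (12.057765007019043, 39.8289794921875), 8.699997901916504)
fin 0.098 [0.0795 0.0972 0.0948] ((79.47438049316406, 97.25193786621094), (39.370121002197266, 12.33287239074707), 0.13731156289577484)
-0.098 471 [-0.0308 -0.097   0.1089]
0.098 482 [-0.0299  0.0986  0.1093]
```

View pics/wb4.png

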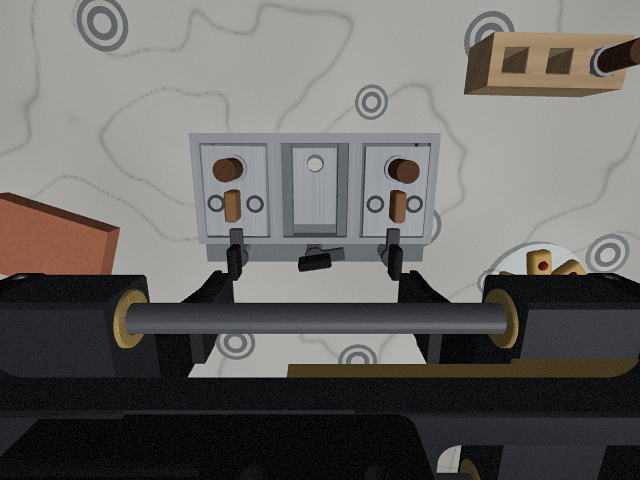

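Both plates are flat. The pins are home and upright at (228,170) and (402,170), and both buttons are turned over the plate ends at (236,245) and (395,245). The arm is clear, so I'm handing in.

```bash
python3 -c "
from bench import job
print(job.sign_off())"
```

```text
the job is handed in; nothing more can be done
None
```

I handed the job in at about 145 s: both plates present lie flat in bays 0 and 2, pinned home and locked by their turnbuttons, with the third pin left in the rack; no verdict came back.

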